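# Wedge up the front of the marbling tray and hold it

## Robot

A 6-joint arm with a two-finger parallel gripper is mounted at the origin on the work surface. World frame = base frame: x ahead of the robot, y to its left, z up, the work surface at z = 0. Lengths are in m, angles in degrees, forces in N, time in s.
With the tool pointing down it reaches from about 0.325 to 0.775 m from the base axis. Payload 5.5 kg.
Tool frame: the origin (TCP) lies midway between the tips of the shut fingers; the grasp point (between the pads) lies 19 mm behind it; y points along the fingers, z is the direction in which the jaws open and shut, and the axes are right-handed (so a half turn about y gives the same grasp; the last joint's range is limited). The gripper opens to 88 mm and grips with 3 to 60 N. Pads are 20 mm wide; open, the fingers measure 115 mm over their backs; the gripper's body (75 mm by 178 mm) begins 61 mm behind the grasp point.
Start: joints at [62.699, 5.22, 70.514, -0, 104.267, -3.249], TCP at [0.245, 0.548, 0.223] pointing down, gripper open.
Joint ranges: [-164.24, 164.24], [-49.07, 125.15], [9.68, 141.18], [-86.29, 266.29], [3.28, 154.24], [-151.56, 151.56]. Speed limits (degrees/s): [147.25, 147.25, 172.46, 180, 180, 180].

## Interface

Orientations are given as a 3x3 rotation matrix whose columns are the frame's x, y, z axes.
In Python, from bench import monitor, imaging, workorder gives the robot as it stands. The module is installed in compiled form; this text tells all that it offers.
- The arm moves only by the shell command python3 -m jog 'ROWS'. ROWS is JSON, one flat list of numbers, 5 for each row, row after row: the shift along the tool's x, y, z in cm, then the turn about the tool's y in rad, then the finger opening in cm, from 0 to 8.78. In form: [tx, ty, tz, spin, hand, tx, ty, tz, spin, hand, ...]. A call has 1 to 10 rows; each row is the pose to reach, as a shift and turn from the pose measured when the call began, along the tool's axes at that moment; what a row does not reach only later rows make up. A row lasts 1/12 s, in which the tool goes at most 41.7 mm and 7.16 degrees, less where a joint would pass 70% of its speed; a pose out of reach is approached as far as the arm can. A call with a gripper value outside its range is refused whole. The fingers move at their own pace and stop on an object; the grip force is fixed at half the most. Time passes only in rows, so rows that repeat a pose let the fingers close. It gives the time, the measured TCP pose, the force and the opening at its end, in the units of the state.
- monitor.sense(): the state, without advancing time (a new reading comes with each control period).
- imaging.snapshot(name): name is "side" or "top" or "wrist"; returns the picture (384x512x3 uint8, blue, green, red); there is no depth.
- imaging.calibration(name): a dict with "fx", "fy", "cx", "cy" (pixels), "eye" and "rotation" of the camera in the world. Camera axes: x right, y down, z forward; pixel columns grow to the right and rows downward; lengths in m; the calibration is good to about 2 mm. The wrist camera is an equidistant fisheye: a pixel r from the principal point sees the ray r / f radians off the axis. A picture is of the moment at which its call begins: read the wrist's pose just before it. calibration takes no time and is no camera call; for the wrist camera it gives the pose at the moment of the call.
- workorder.job_done(): hands the job in, once; it reports no verdict.
The state is a dict: "time": time; "joints": joint angles; "qd": joint speeds; "joint_torque": joint torques, N m; "tool_pos": TCP position; "tool_rot": TCP orientation; "wrist_force": force on the tool from outside, world axes, zero at the start; "wrist_torque": the same for the moment, N m; "grip_width": finger opening in m.
Only numpy, scipy, OpenCV 4.12 (cv2) and the standard library are available. Lean on these libraries where they do the work, as an engineer would, in place of code of your own. Each camera call takes 0.05 s, during which the arm holds its last target. There are 200 camera calls.

## Task

The empty marbling tray sits low at the front, so shim it level: take the tapered wooden wedge by its grip block, lay it flat on the table square to the middle of the tray's front edge (the side facing the robot) with the thin end foremost, and push it in under that edge until the edge just lifts off its two rests, about 5 mm and never more than 1 cm. Move the tray with the wedge only, do not touch it with the robot, and leave everything else on the table where it is. Finish while still gripping the wedge in place under the tray: do not let go.

Things in the scene. Friction and masses are not known exactly. Their poses are not given: they have to be found in the camera images.
- wedge: Loose plain light-wood levelling wedge, 140 mm long, 140 g. Origin: on its flat underside, below the centre of the grip block; x points to the thin end, z up. The grip block (50 mm along x, 30 mm wide along y, 48 mm high) spans x = -25 to +25 mm; from x = 25 mm (24 mm high) the 34 mm wide top slopes straight down to the thin end at x = 115 mm (4 mm high). It lies flat on the table on the robot's left or right, its thin end pointing roughly away from the robot.
- wedge_tip (a point): Middle of the wedge's thin end on its underside, 115 mm along x from the wedge's origin. Axes as the wedge.
- stand: Fixed low wooden stand of the tray. Origin: on the table directly below the middle of the tray's front lower edge; x points from the front edge (robot side) to the rear hinge, y along the front edge to the left, z up. Two 9 mm high rests carry the tray's front corners, at y = 100 to 158 mm on each side; between them the way under the front edge is open. 9 mm clear height under the lowered tray. Side runners to y = +-174 mm.
- tray_front (a point): Middle of the tray's front lower edge, on the tray; 9 mm above the table when the tray is down, rising as it lifts. The tray is an open aluminium pan 220 mm (x) by 300 mm (y), 0.6 to 1.2 kg, its rim 49 mm above the table. It pivots on a hinge along its rear edge, 220 mm behind the front edge, and falls back by its own weight.
- block: Bystander: plain light-wood bar of even thickness, 130 x 34 x 24 mm, no taper and no grip block, lying on the other side from the wedge. Origin under its centre, x along it.
- jar: Bystander: glass jar with white lid, 66 mm across, 95 mm high. Origin under its centre.
- cup: Bystander: white plastic cup, 76 mm across, 95 mm high. Origin under its centre.
- pot: Bystander: small grey pigment pot with black lid, 38 mm across, 55 mm high, standing in front of the tray's front edge, 115 to 145 mm to the left of its middle. Origin under its centre.
- comb: Bystander: wooden marbling comb, bar 24 x 200 x 12 mm with a row of fine pins, lying beside the tray on the right. Origin under the bar's centre, y along the bar.
Not all that is in view belongs to the job. Leave any green or yellow look-alike of the wedge alone.

How it is judged:
By the outcome, as a careful person would: the job done as asked, in the order asked, and still so for the second after the job is handed in, while the arm keeps its last pose, push and grip.
It also fails if it takes over 43 s, if anything falls off the work surface, if the arm or the gripper's body presses on something with over 40 N, if the wrist force passes 120 N, or if a joint passes its speed limit or range.

## Working session

There is one attempt and no reset: what is moved stays moved. The work goes in short steps, Python scripts to look and compute and a shell command to move; the robot and the scene stay as the last step left them, time stands still between calls to the robot, and variables do not carry over. Pictures are saved under pics/ and viewed, about 8 in all and at most 12, crops included, and the job is handed in when it is done.

```bash
mkdir -p pics; cat > h.py <<'E'
import numpy as np, cv2
from bench import monitor, imaging, workorder
def ray(cal,u,v,fish=False):
    x=(u-cal["cx"])/cal["fx"]; y=(v-cal["cy"])/cal["fy"]
    if fish:
        r=np.hypot(x,y); s=np.sin(r)/r if r>1e-9 else 1.; d=np.array([x*s,y*s,np.cos(r)])
    else: d=np.array([x,y,1.])
    return np.array(cal["eye"]),np.array(cal["rotation"])@d
def onz(cal,u,v,z=0.,fish=False):
    e,d=ray(cal,u,v,fish); return e+d*(z-e[2])/d[2]
E
python3 - <<'E'
from h import *
s=monitor.sense(); print(s["time"],s["tool_pos"],np.round(s["tool_rot"],3).tolist(),s["grip_width"])
for n in("top","side"):
    c=imaging.calibration(n); print(n,c); cv2.imwrite(f"pics/{n}0.png",cv2.resize(imaging.snapshot(n),(800,600)))
E
```

```text
0.0 [0.24440208 0.54764237 0.22151012] [[0.913, -0.001, 0.408], [-0.408, -0.002, 0.913], [-0.0, -1.0, -0.002]] 0.08769871862145133
top {'fx': 383.898247912222, 'fy': 383.898247912222, 'cx': 251.855073024347, 'cy': 194.03432715463165, 'eye': array([ 0.38052716, -0.08232074,  1.2277684 ]), 'rotation': array([[ 0.0234534 , -0.99074201,  0.13371692],
       [-0.99970726, -0.02244703,  0.00902893],
       [-0.00594379, -0.13388954, -0.99097844]])}
side {'fx': 430.1525513715785, 'fy': 430.1525513715785, 'cx': 261.0328841957794, 'cy': 188.20848176383646, 'eye': array([0.48468772, 0.97169576, 1.09364296]), 'rotation': array([[-0.99589192, -0.07445543,  0.0515332 ],
       [-0.08927958,  0.71239873, -0.6960727 ],
       [ 0.01511421, -0.69781404, -0.71611949]])}
```

View pics/top0.png

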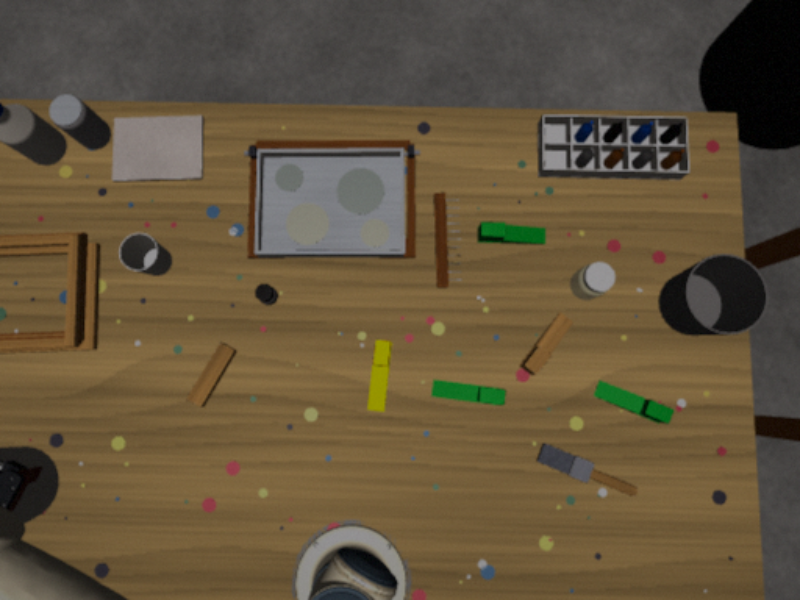

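View pics/side0.png

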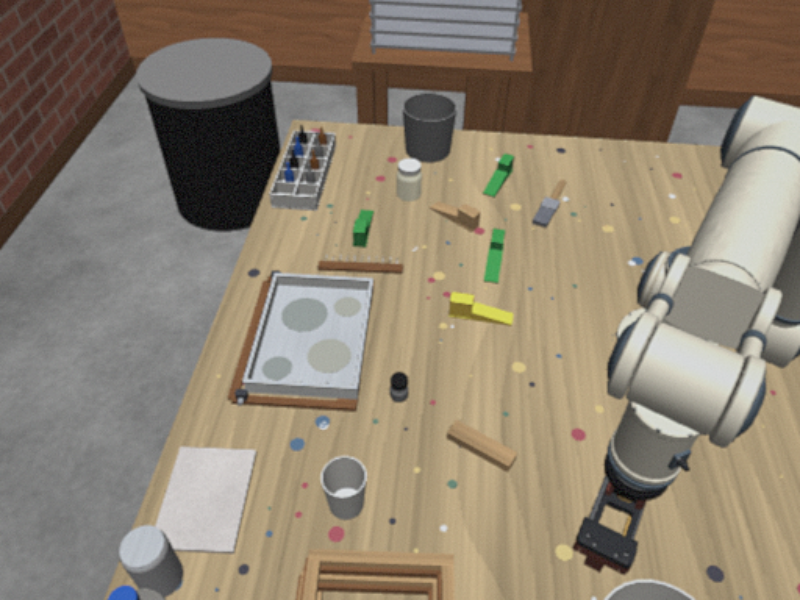

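The top view shows, in 800x600 pixels, the tray with its front edge at about (250–413, 257) and the pot at (266,294). Wedge candidates:
- **Plain wood at (547,343):** has a grip block and a taper, so it fits the description.
- **Plain wood at (212,375):** even thickness, so it is the block.
- **Yellow at (380,375) and green at (512,234), (468,392) and (634,402):** look-alikes.

I'll confirm the first one in an enlarged crop.

```bash
python3 - <<'E'
from h import *
c=imaging.calibration("top"); k=.64
for n,u,v,z in [("gripblk",535,360,.048),("thin end",567,316,.004),("frontL",250,257,.009),("frontR",413,257,.009),("yellow near",380,340,.03),("yellowfar",377,410,.0),("pot",266,290,.055),("jar",600,277,.095),("comb near",442,287,.01)]:
    print(n,np.round(onz(c,u*k,v*k,z),3))
t=cv2.imread("pics/top0.png")[300:390,500:600]; s=cv2.imread("pics/side0.png")[180:250,420:500]
cv2.imwrite("pics/crop1.png",np.hstack([cv2.resize(t,(400,360)),cv2.resize(s,(400,360))]))
E
```

```text
gripblk [ 0.434 -0.351  0.048]
thin end [ 0.527 -0.427  0.004]
frontL [0.635 0.229 0.009]
frontR [ 0.642 -0.109  0.009]
yellow near [ 0.467 -0.046  0.03 ]
yellowfar [ 0.328 -0.043  0.   ]
pot [0.559 0.182 0.055]
jar [ 0.593 -0.466  0.095]
comb near [ 0.581 -0.17   0.01 ]
```

View pics/crop1.png

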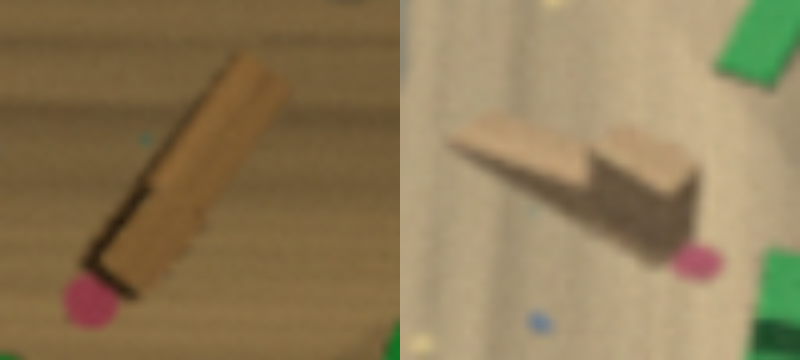

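The crop confirms it: a taller grip block sits at the robot end (crop (150,240)) and the body tapers to the thin end at (262,72). It is plain wood and about 118 mm from block centre to tip. I'll move above it.

```bash
python3 -m jog '[54,0,-74.6,0,8.5, 54,0,-74.6,0,8.5, 54,0,-74.6,0,8.5, 54,0,-74.6,0,8.5, 54,0,-74.6,0,8.5, 54,0,-74.6,0,8.5, 54,0,-74.6,0,8.5, 54,0,-74.6,0,8.5, 54,0,-74.6,0,8.5, 54,0,-74.6,0,8.5]'; cat >> h.py <<'E'
def go(x,y,z,yaw_z):
    """shift (cm) in tool axes and spin to bring TCP to x,y,z with tool z axis at yaw_z deg"""
    s=monitor.sense(); R=np.array(s["tool_rot"]); d=R.T@(np.array([x,y,z])-s["tool_pos"])*100
    a=np.degrees(np.arctan2(R[1,2],R[0,2])); sp=np.radians((a-yaw_z+90)%180-90)
    print("t",round(s["time"],2),"pos",np.round(s["tool_pos"],4),"zyaw",round(a,2),"shift",np.round(d,2),"spin",round(sp,4),"w",round(s["grip_width"],4),"F",np.round(s["wrist_force"],1))
E
python3 -c "
from h import *
go(.44,-.36,.22,53)"
```

```text
time: 0.93
tool_pos: [0.3296, 0.1383, 0.2225]
tool_rot: [[0.913, -0.001, 0.407], [-0.407, -0.002, 0.913], [0.0, -1.0, -0.002]]
wrist_force: [0.0, -0.1, 0.1]
grip_width: 0.085
t 0.93 pos [0.3296 0.1383 0.2225] zyaw 65.99 shift [ 30.36   0.32 -41.03] spin 0.2268 w 0.085 F [ 0.  -0.1  0.1]
```

```bash
python3 -m jog '[30.3,0,-41,0.12,8.5, 30.3,0,-41,0.22,8.5, 30.3,0,-41,0.22,8.5, 30.3,0,-41,0.22,8.5, 30.3,0,-41,0.22,8.5, 30.3,0,-41,0.22,8.5, 30.3,0,-41,0.22,8.5, 30.3,0,-41,0.22,8.5, 30.3,0,-41,0.22,8.5, 30.3,0,-41,0.22,8.5]' | head -2;  python3 -m jog '[0,0,0,0,8.5]' | head -2
python3 -c "
from h import *
go(.44,-.36,.22,53)"
```

```text
time: 1.77
tool_pos: [0.419, -0.2691, 0.2226]
time: 1.85
tool_pos: [0.4187, -0.2745, 0.2195]
t 1.85 pos [ 0.4187 -0.2745  0.2195] zyaw 53.06 shift [ 6.84 -0.05 -5.55] spin 0.001 w 0.085 F [ 0.2  0.2 -0.3]
```

```bash
python3 -m jog '[6.8,0,-5.5,0,8.5, 6.8,0,-5.5,0,8.5, 6.8,0,-5.5,0,8.5, 6.8,0,-5.5,0,8.5, 6.8,0,-5.5,0,8.5]' | head -2
python3 -c "
from h import *
go(.44,-.36,.22,53)
c=imaging.calibration('wrist'); np.save('w1.npy',c,allow_pickle=True); print(c)
I=imaging.snapshot('wrist'); cv2.imwrite('pics/w1r.png',I); cv2.imwrite('pics/w1.png',cv2.resize(I,(800,600)))"
```

```text
time: 2.27
tool_pos: [0.4398, -0.3588, 0.2188]
t 2.27 pos [ 0.4398 -0.3588  0.2188] zyaw 53.03 shift [ 0.08 -0.12 -0.08] spin 0.0004 w 0.0848 F [ 0.4  0.1 -0. ]
{'fx': 297.3186396354542, 'fy': 297.3186396354542, 'cx': 255.46306291729545, 'cy': 193.07000998494345, 'eye': array([ 0.38181284, -0.31577681,  0.38106214]), 'rotation': array([[ 0.60170467,  0.77125334,  0.20765302],
       [ 0.79871214, -0.57995876, -0.16033329],
       [-0.00322739,  0.26232828, -0.96497329]])}
```

View pics/w1.png

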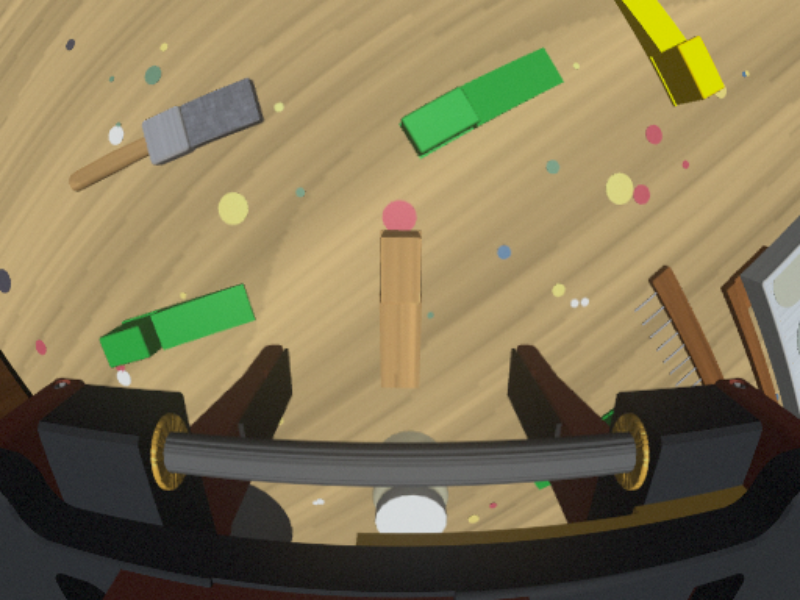

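The wrist view shows the wedge upright in the picture. Its grip-block top spans about (381–421, 237) to (380–421, 303) and its thin end is at (382–419, 388). The jar is further on, at (410,515). Next I'll turn these into positions.

```bash
python3 - <<'E'
from h import *
c=np.load('w1.npy',allow_pickle=True).item(); k=.64
P={n:onz(c,u*k,v*k,z,True) for n,u,v,z in [("a",381,237,.048),("b",421,237,.048),("c",380,303,.048),("d",421.5,303,.048),("tl",382,388,.004),("tr",419,388,.004),("jar",410,515,.095)]}
for n in P: print(n,np.round(P[n],4))
near=(P["a"]+P["b"])/2; far=(P["c"]+P["d"])/2; tip=(P["tl"]+P["tr"])/2; d=(tip-near)[:2]
print("block len",np.linalg.norm((far-near)[:2]),"width",np.linalg.norm((P["a"]-P["b"])[:2]),"total",np.linalg.norm(d),"yaw",np.degrees(np.arctan2(d[1],d[0])))
u=d/np.linalg.norm(d); o1=near[:2]+.025*u; o2=tip[:2]-.115*u; print(o1,o2)
o=(o1+o2)/2; y=np.degrees(np.arctan2(d[1],d[0]))+90
go(o[0],o[1],.1,y); go(o[0],o[1],.012,y)
E
```

```text
a [ 0.407  -0.3525  0.048 ]
b [ 0.4244 -0.3295  0.048 ]
c [ 0.4457 -0.3831  0.048 ]
d [ 0.4643 -0.3584  0.048 ]
tl [ 0.5178 -0.439   0.004 ]
tr [ 0.5378 -0.4125  0.004 ]
jar [ 0.5887 -0.462   0.095 ]
block len 0.049330930057439826 width 0.02883164746088515 total 0.14053879795013355 yaw -37.10103123084635
[ 0.4356371  -0.35607115] [ 0.43606683 -0.35639617]
t 2.32 pos [ 0.44   -0.3583  0.2196] zyaw 53.08 shift [-0.4  11.96 -0.05] spin 0.0032 w 0.085 F [-0.3 -0.4  0.8]
t 2.32 pos [ 0.44   -0.3583  0.2196] zyaw 53.08 shift [-0.37 20.76 -0.03] spin 0.0032 w 0.085 F [-0.3 -0.4  0.8]
```

```bash
python3 -m jog '[-0.4,4,0,0,8.5, -0.4,8,0,0,8.5, -0.4,12,0,0,8.5, -0.4,16,0,0,8.5, -0.4,18.5,0,0,8.5, -0.4,20,0,0,8.5, -0.4,20.7,0,0,8.5, -0.4,20.7,0,0,8.5, -0.4,20.7,0,0,8.5]'
python3 -c "
from h import *
go(.4358,-.3562,.012,52.9)"
```

```text
time: 3.07
tool_pos: [0.4365, -0.3554, 0.0142]
tool_rot: [[0.8, -0.003, 0.6], [-0.6, -0.001, 0.8], [-0.002, -1.0, -0.003]]
wrist_force: [0.0, -0.4, -0.1]
grip_width: 0.0851
t 3.07 pos [ 0.4365 -0.3554  0.0142] zyaw 53.14 shift [-0.    0.22 -0.1 ] spin 0.0042 w 0.0851 F [ 0.  -0.4 -0.1]
```

```bash
python3 -m jog '[0,0.1,-0.1,0,5, 0,0.1,-0.1,0,3, 0,0.1,-0.1,0,2, 0,0.1,-0.1,0,2, 0,0.1,-0.1,0,2, 0,0.1,-0.1,0,2, 0,0.1,-0.1,0,2, 0,0.1,-0.1,0,2, 0,0.1,-0.1,0,2, 0,0.1,-0.1,0,2]'
python3 -c "
from h import *
go(.4358,-.3562,.012,52.9)"
```

```text
time: 3.9
tool_pos: [0.4358, -0.3562, 0.0131]
tool_rot: [[0.8, -0.004, 0.6], [-0.6, -0.001, 0.8], [-0.002, -1.0, -0.003]]
wrist_force: [-0.5, -0.8, -0.5]
grip_width: 0.03
t 3.9 pos [ 0.4358 -0.3562  0.0131] zyaw 53.14 shift [ 0.    0.11 -0.  ] spin 0.0042 w 0.03 F [-0.5 -0.8 -0.5]
```

Gripped at 30.0 mm, which matches the block width. I'll lift, and meanwhile measure the tray's front edge from the fixed cameras.

```bash
python3 -m jog '[0,-2,0,0,2, 0,-5,0,0,2, 0,-9,0,0,2, 0,-13,0,0,2, 0,-13,0,0,2]'
python3 - <<'E'
from h import *
go(.46,.06,.15,91.2)
T=imaging.snapshot("top"); S=imaging.snapshot("side"); cv2.imwrite("pics/topb.png",T); cv2.imwrite("pics/sideb.png",S)
a=cv2.resize(T[80:200,150:280],(520,480),interpolation=cv2.INTER_CUBIC); 
cv2.imwrite("pics/c2.png",cv2.convertScaleAbs(a,alpha=1.8))
b=cv2.resize(S[160:270,140:270],(650,550),interpolation=cv2.INTER_CUBIC); cv2.imwrite("pics/c3.png",b)
E
```

```text
time: 4.32
tool_pos: [0.4387, -0.3583, 0.1529]
tool_rot: [[0.8, 0.007, 0.6], [-0.6, -0.01, 0.8], [0.011, -1.0, -0.004]]
wrist_force: [0.8, 0.8, -0.0]
grip_width: 0.0297
t 4.32 pos [ 0.4387 -0.3583  0.1529] zyaw 53.14 shift [-23.39  -0.12  34.75] spin -0.6643 w 0.0297 F [ 0.8  0.8 -0. ]
```

View pics/c2.png

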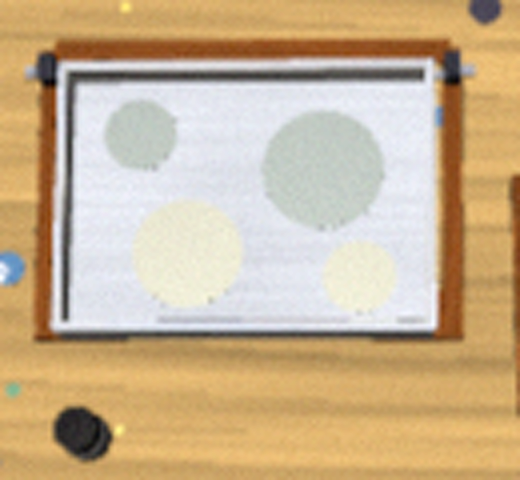

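View pics/c3.png

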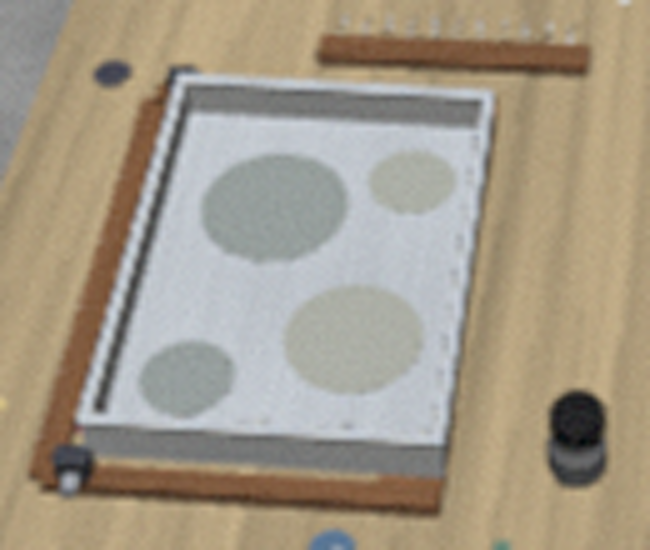

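The top crop shows the front rim corners at (52,330) and (436,331), the rear ones near (57,62) and (432,62), and the stand's front corners at (34,341) and (462,341). The side crop shows the rim's front corners at (447,443) and (494,92). I'll cast both.

```bash
python3 - <<'E'
from h import *
c=imaging.calibration("top"); s=imaging.calibration("side")
def T(u,v,z): return onz(c,150+(u+.5)/4-.5,80+(v+.5)/4-.5,z)
def S(u,v,z): return onz(s,140+(u+.5)/5-.5,160+(v+.5)/5-.5,z)
for n,L,R in [("top rim front",T(52,331,.049),T(437,331,.049)),("top rim rear",T(57,62,.049),T(434,62,.049)),("stand front",T(35,341,.005),T(463,341,.005)),("side rim front",S(447,443,.049),S(494,92,.049)),("side rim rear",S(80,422,.049),S(178,73,.049))]:
    d=L-R; print(n,np.round(L,4),np.round(R,4),"mid",np.round((L+R)/2,4),"len",round(np.linalg.norm(d),4),"yaw",round(np.degrees(np.arctan2(-d[0],d[1])),2))
print("pot",np.round(T(82,428,.055),3))
E
```

```text
top rim front [0.6335 0.2107 0.049 ] [ 0.6401 -0.0912  0.049 ] mid [0.6368 0.0597 0.049 ] len 0.302 yaw 1.27
top rim rear [0.854  0.2187 0.049 ] [ 0.8603 -0.0842  0.049 ] mid [0.8571 0.0673 0.049 ] len 0.303 yaw 1.21
stand front [0.6343 0.235  0.005 ] [ 0.642  -0.1128  0.005 ] mid [0.6382 0.0611 0.005 ] len 0.3479 yaw 1.27
side rim front [0.6326 0.215  0.049 ] [ 0.6423 -0.0848  0.049 ] mid [0.6375 0.0651 0.049 ] len 0.2999 yaw 1.87
side rim rear [0.8534 0.2217 0.049 ] [ 0.8637 -0.0805  0.049 ] mid [0.8585 0.0706 0.049 ] len 0.3024 yaw 1.96
pot [0.556 0.182 0.055]
```

The views agree: tray front middle is at about (0.637, 0.0625) and yaw is about 1.5°. Sizes check at 300–303 mm wide, with the stand at 348 mm. Next I'll go to hover 160 mm in front.

```bash
python3 -c "
from h import *
go(.477,.058,.15,91.5)"
```

```text
t 4.42 pos [ 0.4371 -0.3568  0.1454] zyaw 53.14 shift [-21.69  -0.62  35.58] spin -0.6695 w 0.0299 F [ 0.9  0.4 -2.8]
```

```bash
python3 -m jog '[-2,-0.5,3.3,-0.07,2, -4.4,-0.5,7,-0.14,2, -6.6,-0.5,10.8,-0.21,2, -8.8,-0.5,14.5,-0.28,2, -11,-0.5,18.1,-0.35,2, -13.2,-0.5,21.7,-0.42,2, -15.4,-0.5,25.3,-0.49,2, -17.6,-0.5,28.9,-0.56,2, -20,-0.5,32.7,-0.63,2, -21.7,-0.5,35.6,-0.67,2]' | head -2;  python3 -m jog '[0,0,0,0,2, 0,0,0,0,2]' | head -2
python3 -c "
from h import *
go(.477,.058,.15,91.5)
go(.477,.058,.014,91.5)"
```

```text
time: 5.25
tool_pos: [0.4752, 0.0568, 0.1463]
time: 5.42
tool_pos: [0.4738, 0.0589, 0.1432]
t 5.42 pos [0.4738 0.0589 0.1432] zyaw 92.0 shift [ 0.31 -0.68 -0.1 ] spin 0.0087 w 0.0299 F [ 0.2 -0.5 -1.5]
t 5.42 pos [0.4738 0.0589 0.1432] zyaw 92.0 shift [ 0.44 12.92 -0.05] spin 0.0087 w 0.0299 F [ 0.2 -0.5 -1.5]
```

```bash
python3 -m jog '[0.3,2,0,0.009,2, 0.3,5,0,0.009,2, 0.3,8,0,0.009,2, 0.3,10.5,0,0.009,2, 0.3,11.8,0,0.009,2, 0.3,12.4,0,0.009,2, 0.3,12.4,0,0.009,2, 0.3,12.4,0,0.009,2]' 
python3 - <<'E'
from h import *
go(.477,.058,.013,91.5)
s=monitor.sense(); print(np.round(s["tool_rot"],4))
c=imaging.calibration('wrist'); np.save('w2.npy',c,allow_pickle=True); I=imaging.snapshot('wrist'); cv2.imwrite('pics/w2.png',cv2.resize(I,(800,600)))
S=imaging.snapshot("side"); cv2.imwrite("pics/s2.png",cv2.resize(S[150:280,150:330],(792,572),interpolation=cv2.INTER_CUBIC))
E
```

```text
time: 6.08
tool_pos: [0.4762, 0.0579, 0.0201]
tool_rot: [[1.0, -0.008, -0.025], [0.025, -0.004, 1.0], [-0.008, -1.0, -0.004]]
wrist_force: [-0.3, 0.6, -0.7]
grip_width: 0.03
t 6.08 pos [0.4762 0.0579 0.0201] zyaw 91.42 shift [0.09 0.71 0.01] spin -0.0013 w 0.03 F [-0.3  0.6 -0.7]
[[ 0.9997 -0.0083 -0.0248]
 [ 0.0248 -0.0044  0.9997]
 [-0.0084 -1.     -0.0042]]
```

View pics/w2.png

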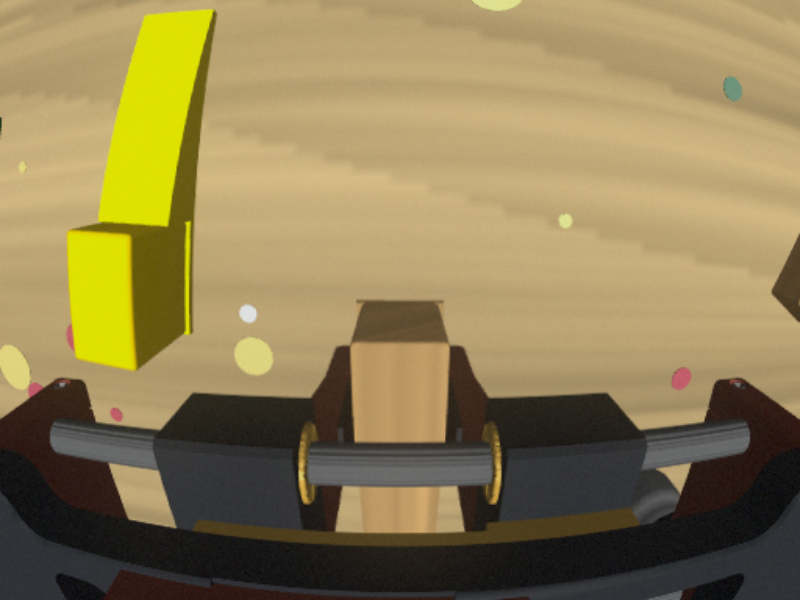

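View pics/s2.png

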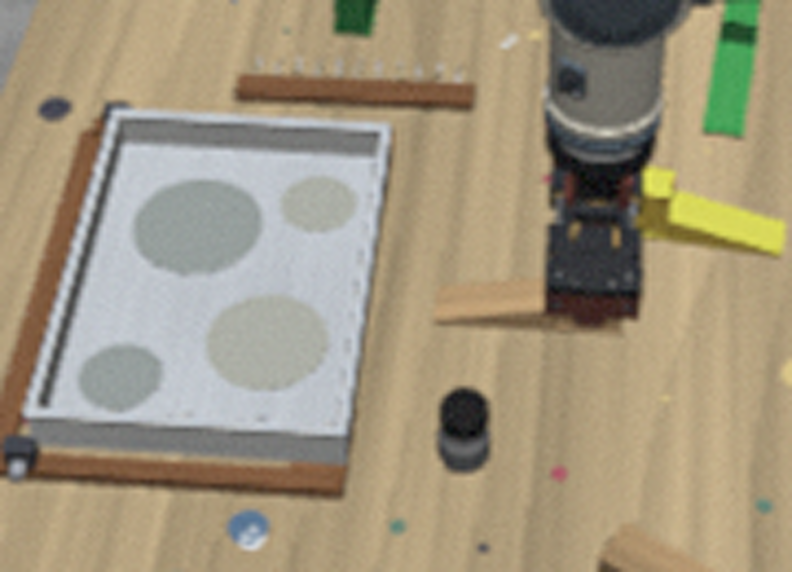

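The wedge is held level and square. In the side crop its tip is at (437,310), clear of the pot at (463,430) and ahead of the tray edge. Now I'll set it down on the table.

```bash
python3 -m jog '[0.1,0.3,0,0,2, 0.1,0.5,0,0,2, 0.1,0.65,0,0,2, 0.1,0.65,0,0,2, 0.1,0.65,0,0,2, 0.1,0.65,0,0,2]' 
python3 -c "
from h import *
go(.477,.058,.013,91.5)"
```

```text
time: 6.68
tool_pos: [0.4779, 0.0583, 0.0146]
tool_rot: [[1.0, -0.006, -0.025], [0.025, -0.004, 1.0], [-0.006, -1.0, -0.004]]
wrist_force: [0.7, 0.6, -1.6]
grip_width: 0.0295
t 6.68 pos [0.4779 0.0583 0.0146] zyaw 91.46 shift [-0.09  0.16 -0.02] spin -0.0007 w 0.0295 F [ 0.7  0.6 -1.6]
```

```bash
python3 -m jog '[0,0.1,0,0,2, 0,0.2,0,0,2, 0,0.2,0,0,2, 0,0.2,0,0,2]' 
python3 -c "
from h import *
go(.477,.058,.013,91.5); s=monitor.sense(); print(s['wrist_torque'])"
```

```text
time: 7.02
tool_pos: [0.478, 0.0583, 0.0132]
tool_rot: [[1.0, -0.006, -0.025], [0.025, -0.004, 1.0], [-0.006, -1.0, -0.004]]
wrist_force: [-2.4, -0.4, 2.9]
grip_width: 0.0298
t 7.02 pos [0.478  0.0583 0.0132] zyaw 91.46 shift [-0.1   0.02 -0.03] spin -0.0007 w 0.0298 F [-2.4 -0.4  2.9]
[ 0.04939877  0.13929722 -0.03313562]
```

```bash
python3 -m jog '[1,0,0,0,2, 2,-0.01,0,0,2, 3,-0.02,0,0,2, 4,-0.02,0,0,2, 4.8,-0.03,0,0,2, 5.4,-0.03,0,0,2, 5.8,-0.03,0,0,2, 6,-0.03,0,0,2, 6,-0.03,0,0,2]' 
python3 -c "
from h import *
go(.567,.0606,.0132,91.5)"; python3 -m jog '[0.2,0,0,0,2,0.4,0,0,0,2,0.6,0,0,0,2,0.6,0,0,0,2]'
python3 -c "
from h import *
go(.567,.0606,.0132,91.5)"
```

```text
time: 7.77
tool_pos: [0.5385, 0.0598, 0.0132]
tool_rot: [[1.0, -0.005, -0.025], [0.025, -0.004, 1.0], [-0.005, -1.0, -0.004]]
wrist_force: [0.3, -0.5, 0.6]
grip_width: 0.03
t 7.77 pos [0.5385 0.0598 0.0132] zyaw 91.46 shift [ 2.85 -0.02  0.  ] spin -0.0007 w 0.03 F [ 0.3 -0.5  0.6]
time: 8.1
tool_pos: [0.5447, 0.06, 0.0132]
tool_rot: [[1.0, -0.005, -0.026], [0.026, -0.004, 1.0], [-0.005, -1.0, -0.004]]
wrist_force: [0.3, -0.6, 1.9]
grip_width: 0.03
t 8.1 pos [0.5447 0.06   0.0132] zyaw 91.46 shift [ 2.23 -0.01  0.  ] spin -0.0007 w 0.03 F [ 0.3 -0.6  1.9]
```

```bash
for i in 1; do python3 -m jog '[0.2,0,0,0,2,0.4,0,0,0,2,0.4,0,0,0,2]' | grep -E "pos|force"; python3 -m jog '[0.2,0,0,0,2,0.4,0,0,0,2,0.4,0,0,0,2]'| grep -E "pos|force"; python3 -m jog '[0.2,0,0,0,2,0.4,0,0,0,2,0.4,0,0,0,2]'| grep -E "pos|force"; done
python3 - <<'E'
from h import *
go(.567,.0606,.0132,91.5)
for n in("top","side"): cv2.imwrite(f"pics/{n}c.png",imaging.snapshot(n))
E
```

```text
tool_pos: [0.5486, 0.0601, 0.0132]
wrist_force: [-4.1, -0.0, 3.3]
tool_pos: [0.5513, 0.0602, 0.0131]
wrist_force: [-9.1, 0.3, 6.5]
tool_pos: [0.554, 0.0602, 0.0131]
wrist_force: [-9.3, -1.6, 7.2]
t 8.85 pos [0.554  0.0602 0.0131] zyaw 91.47 shift [ 1.3  -0.03  0.01] spin -0.0006 w 0.0297 F [-9.3 -1.6  7.2]
```

Contact came at TCP x ≈ 0.547 (predicted 0.5445). A 5 mm lift needs about 0.568–0.569.

```bash
python3 -m jog '[0.3,0,0,0,2,0.6,0,0,0,2,0.8,0,0,0,2,0.8,0,0,0,2]' | grep -E "pos|force|width"; python3 -m jog '[0.3,0,0,0,2,0.6,0,0,0,2,0.6,0,0,0,2]'| grep -E "pos|force|width"
python3 -c "
from h import *
go(.568,.0608,.0132,91.5)"
```

```text
tool_pos: [0.5608, 0.0604, 0.0131]
wrist_force: [-9.4, -0.4, 6.3]
grip_width: 0.0299
tool_pos: [0.5657, 0.0605, 0.0131]
wrist_force: [-8.4, 0.6, 5.5]
grip_width: 0.03
t 9.53 pos [0.5657 0.0605 0.0131] zyaw 91.47 shift [ 0.23 -0.02  0.03] spin -0.0006 w 0.03 F [-8.4  0.6  5.5]
```

```bash
python3 -m jog '[0.2,0,0,0,2,0.4,0,0,0,2,0.4,0,0,0,2]' | grep -E "pos|force|width"
python3 - <<'E'
from h import *
go(.568,.0608,.0132,91.5)
I=imaging.snapshot("side"); cv2.imwrite("pics/sided.png",I); cv2.imwrite("pics/topd.png",imaging.snapshot("top"))
s=imaging.calibration("side")
def proj(P):
    q=np.array(s["rotation"]).T@(np.array(P)-s["eye"]); return np.array([s["fx"]*q[0]/q[2]+s["cx"],s["fy"]*q[1]/q[2]+s["cy"]])
B=cv2.imread("pics/sideb.png"); C=cv2.imread("pics/sidec.png")
g=lambda A:cv2.resize(cv2.cvtColor(A,6),None,fx=8,fy=8,interpolation=cv2.INTER_CUBIC)
# patches: front-left rim corner, rear-left hinge area, pot (static)
for n,P in [("frontL corner",(.6326,.215,.03)),("rearL corner",(.853,.222,.04)),("pot",(.556,.182,.03)),("comb",(.6,-.17,.01))]:
    u,v=proj(P).round().astype(int); t=g(B)[(v-7)*8:(v+8)*8,(u-7)*8:(u+8)*8]
    for m,A in (("c",C),("d",I)):
        r=cv2.matchTemplate(g(A)[(v-12)*8:(v+13)*8,(u-12)*8:(u+13)*8],t,cv2.TM_CCOEFF_NORMED); _,mx,_,l=cv2.minMaxLoc(r)
        print(n,m,(np.array(l)-40)/8,round(mx,3))
print("px for 5 mm at front L:",proj((.6326,.215,.054))-proj((.6326,.215,.049)))
cv2.imwrite("pics/s3.png",cv2.resize(I[160:280,150:310],(800,600),interpolation=cv2.INTER_CUBIC))
E
```

```text
tool_pos: [0.5685, 0.0605, 0.0131]
wrist_force: [-9.0, -0.2, 6.7]
grip_width: 0.0298
t 9.78 pos [0.5685 0.0605 0.0131] zyaw 91.47 shift [-0.04 -0.01  0.03] spin -0.0005 w 0.0298 F [-9.  -0.2  6.7]
frontL corner c [ 0.    -0.125] 0.992
frontL corner d [ 0.    -0.875] 0.985
rearL corner c [0. 0.] 0.997
rearL corner d [-0.125  0.   ] 0.993
pot c [0. 0.] 0.997
pot d [0. 0.] 0.996
comb c [ 1.625 -2.25 ] 0.52
comb d [-4.5 -2.5] 0.498
px for 5 mm at front L: [-0.06430205 -1.00558681]
```

View pics/s3.png

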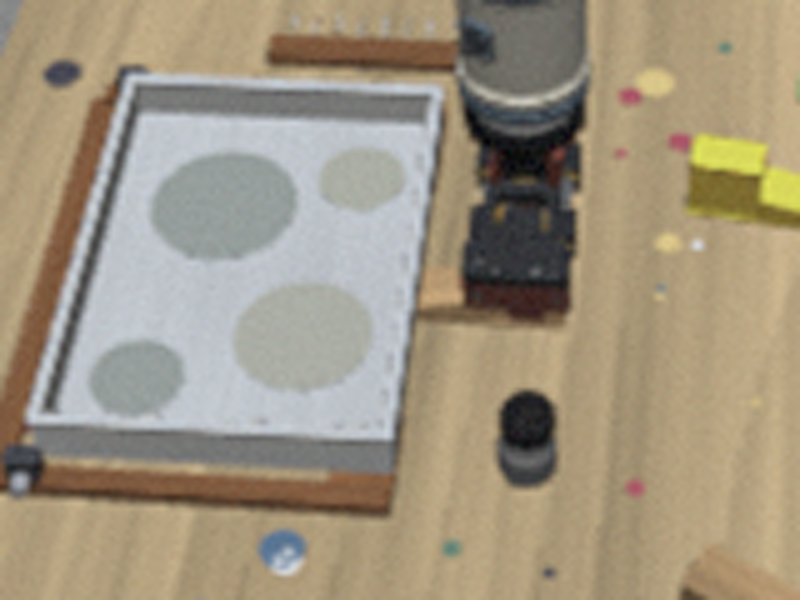

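The wedge is centred under the front edge and still gripped. The front-left tray corner rose 0.9 px, about 4.4 mm, against about 4.8 mm expected from wedge travel. The rear hinge and pot have not moved. I'll hold briefly, re-check and hand in.

```bash
python3 -m jog '[0.1,0,0,0,2,0.1,0,0,0,2,0.1,0,0,0,2,0.1,0,0,0,2,0.1,0,0,0,2,0.1,0,0,0,2]' | grep -E "pos|force|width"
python3 -c "
from h import *
go(.569,.0608,.0132,91.5)
print(workorder.job_done())"
```

```text
tool_pos: [0.5684, 0.0605, 0.0131]
wrist_force: [-8.9, -0.9, 6.9]
grip_width: 0.03
t 10.38 pos [0.5684 0.0605 0.0131] zyaw 91.47 shift [ 0.06 -0.01  0.03] spin -0.0004 w 0.03 F [-8.9 -0.9  6.9]
the job is handed in; nothing more can be done
None
```

The plain-wood wedge is under the middle of the tray's front edge, lifting it about 5 mm, and the gripper still holds it. I handed the job in at 10.4 s of the 43 s; no verdict is reported.

I gripped the wedge by its block (opening 30 mm), set it flat and square in front of the tray, and slid it in thin end first. It met the tray about 22 mm before the final position.

**Lift:** three estimates agree roughly.

| Method | Lift |
|---|---|
| Wedge travel since contact | about 4.8 mm |
| Wedge position against the measured edge | about 5.3 mm |
| Side-camera shift of the front-left corner (0.9 px) | about 4.4 mm |

**Hold:** the last check showed the pose steady, with about 9 N of push and 7 N upward on the wrist.

**Other objects:** image matching showed that the pot and the rear hinge had not moved. The comb could not be checked this way because the arm partly covered it; it looks in place in the picture. I did not re-measure the jar, cup and block, but no move came near them.

**Disagreement:** the top and side cameras differed by about 5 mm sideways and 0.6° on the tray's pose, so I used the middle values.

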